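# Hook a tongued cover onto an instrument chassis

## Robot

A 7-joint arm with a two-finger parallel gripper is mounted at the origin on the work surface. World frame = base frame: x ahead of the robot, y to its left, z up, the work surface at z = 0. Lengths are in mm, angles in rad, forces in N, time in s.
With the tool pointing down it reaches from about 400 to 875 mm from the base axis. Payload 19.3 kg.
Tool frame: the origin (TCP) lies at the very end of the fingers, on their centre line; the grasp point (between the pads) lies 19 mm behind it (grip_point_offset is the z of the grasp point in the tool frame, in mm); z points along the fingers, x is the direction in which the jaws open and shut, and the axes are right-handed (so a half turn about z gives the same grasp; the last joint's range is limited). The gripper opens to 85 mm and grips with 20 to 120 N. Pads are 22 mm wide; open, the fingers measure 114 mm over their backs; the gripper's body (76 mm by 85 mm) begins 54 mm behind the grasp point. The pads swing forward as they close: fully open they stand 13 mm farther back than shut.
Start: joints at [-1.357, 0.521, -0.036, 1.599, 0.021, 1.021, -0.113], TCP at [175.023, 599.985, 231.291] pointing down, gripper open.
Joint ranges: [-2.91, 2.91], [-0.3, 2.13], [-1.5, 1.42], [0.17, 2.43], [-1.26, 4.41], [0.16, 1.93], [-2.52, 2.52]. Speed limits (rad/s): [1.89, 1.89, 2.39, 2.39, 3.01, 3.01, 3.01].

## Interface

Orientations are given as a 3x3 rotation matrix whose columns are the frame's x, y, z axes.
In Python, from workcell import movep, movel, goto_joints, open_gripper, clamp, wait, inverse_kinematics, read_state, camera, PlanningError, finish_job, grip_point_offset gives the robot as it stands. Calls block until the motion is done:
- movep(position, orientation): joint-space move of the TCP to a pose.
- movel(position, frame=None, max_speed=150, guard=None): straight line of the TCP; frame=None keeps the orientation; max_speed is the mean speed in mm/s. With guard (N) it stops when the force on the tool has changed by that much, and returns True; else False.
- goto_joints(angles): joint-space move.
- open_gripper() and clamp(): open the fingers fully, or close them until they stop; the grip force is fixed at half the most.
- wait(seconds).
- inverse_kinematics(position, orientation): joint angles nearest the present ones, or None.
- read_state(): the state.
- camera(name): name is "side" or "top"; returns a dict with "image" (480x640x3 uint8, blue, green, red), "range_z" (480x640 float32, mm along the optical axis (not along the pixel's ray), 0 where there is no reading), "fx", "fy", "cx", "cy" (pixels), "cam_to_world" (4x4, takes a point from camera to world coordinates). Camera axes: x right, y up, looking along -z (the intrinsics and any distortion apply to the point x, -y, -z); pixel columns grow to the right and rows downward; lengths in mm; the calibration is good to about 2 mm. A picture is of the moment at which its call begins.
A pose or a line that the arm cannot do raises PlanningError and nothing moves.
- finish_job(): hands the job in, once; it reports no verdict.
The state is a dict: "time": time; "qpos": joint angles; "qvel": joint speeds; "joint_efforts": joint torques, N m; "eef_pos": TCP position; "tool_rot": TCP orientation; "ft_force": force on the tool from outside, world axes, zero at the start; "torque": the same for the moment, N m; "finger_gap": finger opening in mm.
Only numpy, scipy, OpenCV 4.12 (cv2) and the standard library are available. Lean on these libraries where they do the work, as an engineer would, in place of code of your own. Each camera call takes 0.05 s, during which the arm holds its last target. There are 200 camera calls.

## Task

Close the open instrument chassis with the grey cover that has a thin narrower tongue along one edge: hold the cover by its handle, tilted about 20 degrees with the tongue edge low, push the tongue well in under the chassis's sloping lip, then lower the other edge by the handle until the cover lies flat inside the catch rim, centred and square, and only then let go. Leave the similar panel without a tongue where it lies.

Things in the scene. Friction and masses are not known exactly. Their poses are not given: they have to be found in the camera images.
- cover: Loose flat grey plate with a tongue, 0.35 kg. Own frame (mm): origin on the underside, z up; plate x -60 to 88, y -70 to 70, 8 thick; bare-metal tongue x -88 to -60, y -50 to 50, 5 thick, flush with the underside. Black bridge handle on top: bar along y, 14 wide, 14 high, 100 long, centre at x 20, y 0, 45 above the underside, 30 free below it; its two 12 mm posts at y +-44. Starts lying flat.
- tongue (a point): Middle of the tongue's lower outer edge: 88 mm from the cover's origin along the cover's -x, on its underside. Axes as the cover's. With the cover fitted this point is 100 to 82 mm from the chassis's origin along the chassis's -x, 70 mm up, both x axes alike. The joint is 18 mm loose lengthwise and has no side guides.
- chassis: Fixed open grey box, flat ledges at z 70 mm, 206 x 170. Origin: underside centre, z up, +x to the face with knobs. Groove on the -x side, open to +x, whole width: floor z 70, back wall x -100, roof a 4 mm lip sloping from z 83 (underside) at the back to 96 at its free edge, x -72; takes a tongue tilted up to 25 degrees. Catch rim on the +x side: inner face x 94, top z 82. Hole x -70 to 80, y +-45.
- blank: Bystander: loose grey panel without a tongue, 148 x 140 x 8 mm, with the same black bridge handle in its middle; origin at the centre of its underside. Stays where it lies.

How it is judged:
By the outcome, as a careful person would: the job done as asked, in the order asked, and still so for the second after the job is handed in, with the robot touching nothing.
It also fails if it takes over 45 s, if anything falls off the work surface, if the arm or the gripper's body presses on something with over 40 N, if the wrist force passes 120 N, or if a joint passes its speed limit or range.

## Working session

There is one attempt and no reset: what is moved stays moved. The work goes in short steps, each a Python script; the robot and the scene stay as the last script left them, time stands still between calls to the robot, and variables do not carry over. Pictures are saved under pics/ and viewed, about 8 in all and at most 12, crops included, and the job is handed in when it is done.

```bash
ls; mkdir -p pics
python3 - <<'E'
from workcell import *
import cv2,numpy as np
print(grip_point_offset)
for n in("top","side"):
    c=camera(n); cv2.imwrite(f"pics/{n}0.png",c["image"]); np.savez(f"{n}0.npz",**c)
    print(n,c["fx"],c["cx"],c["cy"],c["cam_to_world"].round(3).tolist(),c.keys(),(c["range_z"]>0).mean())
s=read_state();print(s["time"],s["tool_rot"].round(2) if hasattr(s["tool_rot"],"round") else s["tool_rot"])
E
```

```text
pics
-18.700000000000003
top 600.5547796523874 313.0307422286682 239.61153156975124 [[0.007, 0.989, -0.147, 351.957], [-1.0, 0.003, -0.024, -9.106], [-0.023, 0.147, 0.989, 1058.522], [0.0, 0.0, 0.0, 1.0]] dict_keys(['image', 'range_z', 'fx', 'fy', 'cx', 'cy', 'cam_to_world']) 0.9959342447916667
side 473.4545246569964 318.7228570649459 236.80024436640463 [[-0.999, 0.046, -0.019, 476.804], [-0.044, -0.649, 0.76, 727.738], [0.023, 0.759, 0.65, 642.564], [0.0, 0.0, 0.0, 1.0]] dict_keys(['image', 'range_z', 'fx', 'fy', 'cx', 'cy', 'cam_to_world']) 0.9963248697916667
0.1 [[ 0.28  0.96 -0.  ]
 [ 0.96 -0.28 -0.  ]
 [-0.    0.   -1.  ]]
```

View pics/top0.png

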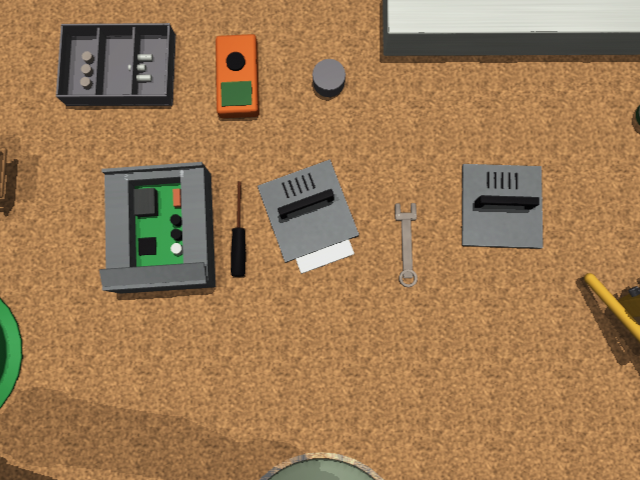

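View pics/side0.png

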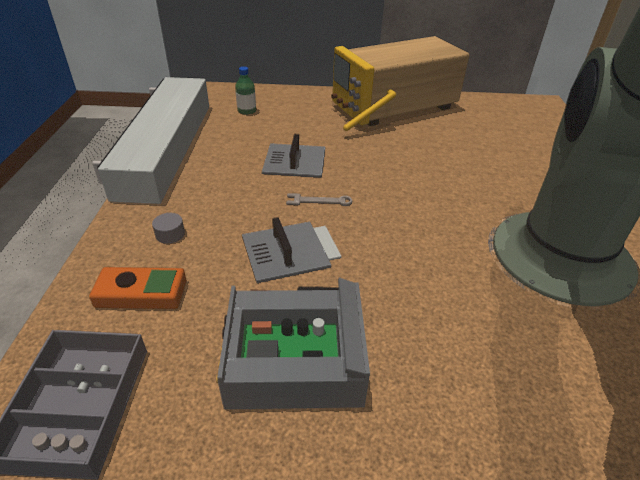

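The top view shows the chassis at (158,228) with its lip towards the robot (bottom, v≈275) and its rim at the top (v≈170). The cover is at (308,212), with its white tongue at (325,256). The blank is at (503,205) and has no tongue. The side view agrees, and nothing overlaps the chassis or the cover.

```bash
cat > h.py <<'E'
import numpy as np,cv2
def cloud(c):
    v,u=np.mgrid[0:480,0:640]; d=c["range_z"].astype(float)
    p=np.stack([(u-c["cx"])/c["fx"]*d,-(v-c["cy"])/c["fy"]*d,-d,np.ones_like(d)],-1)@np.asarray(c["cam_to_world"]).T
    return p[...,:3]
def onplane(c,uv,z):
    uv=np.asarray(uv,float); T=np.asarray(c["cam_to_world"])
    r=np.c_[(uv[:,0]-c["cx"])/c["fx"],-(uv[:,1]-c["cy"])/c["fy"],-np.ones(len(uv))]@T[:3,:3].T
    o=T[:3,3]; return o+r*((z-o[2])/r[:,2])[:,None]
def rect(xy):
    (x,y),(w,h),a=cv2.minAreaRect(np.asarray(xy,np.float32)); return np.round([x,y,w,h,a],2)
E
python3 - <<'E'
from h import *
c={k:(v if v.ndim else float(v)) for k,v in np.load("top0.npz").items()}
P=cloud(c); hsv=cv2.cvtColor(c["image"],cv2.COLOR_BGR2HSV)
def roi(u0,v0,u1,v1):
    m=np.zeros((480,640),bool); m[v0:v1,u0:u1]=1; return m
def biggest(m):
    n,l,s,_=cv2.connectedComponentsWithStats(m.astype(np.uint8)); return l==1+s[1:,4].argmax()
print("table z",np.median(P[350:450,150:250,2]))
# cover
R=roi(250,150,370,285); grey=hsv[...,1]<70
plate=biggest(R&grey&(hsv[...,2]<170)); ton=biggest(R&grey&(hsv[...,2]>190))
for n,m,z in(("plate",plate,8),("tongue",ton,5)):
    v,u=np.nonzero(m); W=onplane(c,np.c_[u,v],z); print(n,len(u),rect(W[:,:2]),"z",np.median(P[m][:,2]).round(1))
    if n=="tongue": print(" cen",W.mean(0).round(1))
hm=R&(P[...,2]>44)&(P[...,2]<60); q=P[hm]; print("handle",len(q),rect(q[:,:2]),q.mean(0).round(1))
v,u=np.nonzero(hm);W=onplane(c,np.c_[u,v],52);print("handle ray52",rect(W[:,:2]))
# chassis
R=roi(85,150,228,305); q=P[R]; q=q[q[:,2]>62]
print("chassis",rect(q[:,:2]))
z=q[:,2]; print(np.histogram(z,bins=np.arange(62,112,4)))
led=biggest(R&(abs(P[...,2]-70)<3)); 
hi=q[z>86]; print("lip",rect(hi[:,:2])); 
rim=q[(z>78)&(z<85)&(q[:,0]>P[228,158,0])]; print("rim",len(rim),rect(rim[:,:2]),np.median(rim[:,2]))
g=R&(hsv[...,1]>120)&(hsv[...,0]>45)&(hsv[...,0]<80); print("pcb",P[g].mean(0).round(1))
hb=cv2.minAreaRect  # blank
R=roi(450,150,555,260);m=biggest(R&grey&(hsv[...,2]<170));v,u=np.nonzero(m);print("blank",rect(onplane(c,np.c_[u,v],8)[:,:2]))
np.save("cl.npy",P)
E
```

```text
table z -0.39656335504332674
plate 6406 [560.89  26.89 148.76 140.45  20.56] z 7.9
tongue 866 [479.32  -3.83  27.36 100.65  20.46] z 4.6
 cen [479.2  -3.9   5. ]
handle 506 [566.93  28.13  15.57  99.96  20.67] [566.5  28.2  51.2]
handle ray52 [566.1   28.02  15.93  99.56  20.82]
chassis [504.19 178.54 419.58 239.76  80.69]
(array([ 312, 3071, 1931,  137,  275,  280,  689,  622,  610,  202,    6,
          0]), array([ 62,  66,  70,  74,  78,  82,  86,  90,  94,  98, 102, 106, 110]))
lip [410.09 199.67 375.34 216.76  44.43]
rim 389 [620.19 287.63   8.34 170.25   3.82] 81.28439819047901
pcb [522.2 283.1  38.1]
blank [ 570.19 -317.48  140.44  148.74   88.25]
```

```bash
python3 - <<'E'
from h import *
P=np.load("cl.npy"); q=P[150:305,85:228].reshape(-1,3); q=q[(q[:,2]>62)&(q[:,2]<110)]; z=q[:,2]
print("chassis",rect(q[:,:2])); print("lip",rect(q[z>86][:,:2]))
l=q[(z>67)&(z<73)]; print("ledge",rect(l[:,:2]))
yaw=np.deg2rad(3.8); R=np.array([[np.cos(yaw),-np.sin(yaw)],[np.sin(yaw),np.cos(yaw)]])
r=rect(q[:,:2]); loc=(q[:,:2]-r[:2])@R
for s in range(-110,110,10):
    m=(loc[:,0]>=s)&(loc[:,0]<s+10)
    if m.any(): print(s,m.sum(),np.percentile(loc[m,1],[1,50,99]).round(0),np.percentile(z[m],[5,50,95]).round(0))
E
python3 - <<'E'
from workcell import *
import numpy as np
s=read_state()
# reach probes: cover grasp and fitted pose, tool down / tilted 20
def fr(yaw,tilt,sg):
    c,s_=np.cos(yaw),np.sin(yaw); X=np.array([c,s_,0]);
    C=np.array([[c,-s_,0],[s_,c,0],[0,0,1.]])@np.array([[np.cos(tilt),0,np.sin(tilt)],[0,1,0],[-np.sin(tilt),0,np.cos(tilt)]])
    return C@np.diag([sg,-sg,-1.])
for yaw,t,p in((.36,0,(566,28,26)),(.0663,-.35,(520,280,140)),(.0663,.35,(520,280,140)),(.0663,0,(540,280,100))):
    for sg in(1,-1):
        q=inverse_kinematics(p,fr(yaw,t,sg)); print(yaw,t,sg,None if q is None else np.round(q,2))
E
```

```text
chassis [520.89 280.73 207.   172.53   4.08]
lip [517.63 280.41 200.14 171.05   4.27]
ledge [520.75 280.18 206.29 171.23   4.16]
-110 335 [-85.   1.  82.] [65. 86. 90.]
-100 667 [-86.  -3.  83.] [84. 88. 92.]
-90 693 [-86.  -4.  82.] [88. 93. 96.]
-80 689 [-86.  -5.  83.] [ 93.  97. 100.]
-70 227 [-86. -28.  84.] [66. 70. 97.]
-60 293 [-86.  44.  83.] [66. 69. 73.]
-50 295 [-86. -45.  84.] [66. 69. 72.]
-40 300 [-86.  -1.  83.] [66. 69. 73.]
-30 294 [-86.  44.  84.] [66. 69. 72.]
-20 293 [-86.  44.  83.] [66. 69. 72.]
-10 282 [-85.  44.  84.] [66. 69. 73.]
0 277 [-85. -45.  83.] [66. 69. 72.]
10 289 [-85.  44.  83.] [66. 69. 72.]
20 284 [-85.  44.  83.] [66. 69. 72.]
30 291 [-85.  44.  85.] [66. 69. 72.]
40 285 [-85.  45.  85.] [66. 69. 72.]
50 282 [-85.  44.  84.] [66. 69. 73.]
60 291 [-85.  44.  84.] [66. 69. 72.]
70 281 [-85.  44.  84.] [66. 69. 73.]
80 542 [-84.   1.  84.] [65. 69. 72.]
90 765 [-84.  -0.  83.] [67. 71. 83.]
100 180 [-85. -10.  81.] [78. 81. 84.]
0.36 0 1 [-0.33  0.75  0.25  1.9  -0.33  0.54  0.5 ]
0.36 0 -1 [-0.77  1.05  1.    1.92 -1.18  0.92 -1.92]
0.0663 -0.35 1 [-1.03  0.52  0.42  2.06 -0.01  0.31 -0.61]
0.0663 -0.35 -1 [-0.57  0.48 -0.18  2.04  0.73  0.45  1.85]
0.0663 0.35 1 [-0.66  0.77  0.24  1.5  -0.31  1.24 -0.23]
0.0663 0.35 -1 [-0.21  0.8  -0.52  1.47  0.18  1.26  2.49]
0.0663 0 1 [-0.75  0.68  0.26  1.76 -0.24  0.74 -0.3 ]
0.0663 0 -1 [-0.3   0.68 -0.4   1.73  0.35  0.8   2.33]
```

```bash
cat >> h.py <<'E'
O=np.array([520.7,280.3,0]); YC=np.deg2rad(4.1)
def Rz(a): return np.array([[np.cos(a),-np.sin(a),0],[np.sin(a),np.cos(a),0],[0,0,1]])
def Ry(t): return np.array([[np.cos(t),0,np.sin(t)],[0,1,0],[-np.sin(t),0,np.cos(t)]])
F=np.diag([1.,-1,-1]); G=26.3
def tcp(tip,deg):
    "TCP pose that puts the tongue point at tip (chassis frame) with the tongue edge low by deg"
    C=Rz(YC)@Ry(-np.deg2rad(deg)); return O+Rz(YC)@np.array(tip,float)+C@np.array([108,0,G]),C@F
def tip_of(s):
    C=np.array(s["tool_rot"])@F; return Rz(YC).T@(np.array(s["eef_pos"])-C@np.array([108,0,G])-O)
E
python3 - <<'E'
from workcell import *; from h import *
h=np.array([566.4,28.4]); A=Rz(np.deg2rad(20.6))@F
movep([*h,130],A); print(read_state()["time"])
print(movel([*h,G],max_speed=100,guard=15)); clamp()
s=read_state(); print(s["time"],s["finger_gap"],np.round(s["eef_pos"],1),np.round(s["ft_force"],1))
movel([*h,180],max_speed=150)
s=read_state(); print(s["time"],s["finger_gap"],np.round(s["ft_force"],1),np.round(s["torque"],2))
movep(*tcp([-45,0,110],20)); s=read_state(); print(s["time"],s["finger_gap"],tip_of(s).round(1))
for n in("top","side"):
    c=camera(n); cv2.imwrite(f"pics/{n}1.png",c["image"]); np.savez(f"{n}1.npz",**c)
E
```

```text
2.5833
False
4.425 12.622049803602447 [566.6  28.4  26.6] [-0.4 -0.5  5.7]
5.6 12.827456203582466 [-0.7  0.9 -3.6] [ 0.02 -0.07 -0.05]
6.6 12.867700531316935 [-44.9  -1.1 109.8]
```

View pics/side1.png

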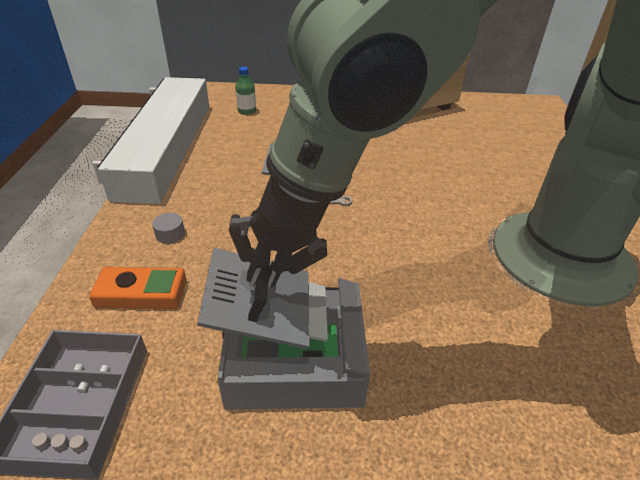

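The side view shows the cover held at a tilt, with the tongue (316,312) low and just short of the lip (350,310). I'll check its real tilt, yaw and sideways position in the depth data.

```bash
cat >> h.py <<'E'
def coverfit(c,s,box):
    "side view: fit the plate's top face; pose vs. expected, in the cover frame implied by the arm"
    u0,v0,u1,v1=box; C=np.array(s["tool_rot"])@F; o=np.array(s["eef_pos"])-C@np.array([20,0,G])
    P=cloud(c); m=np.zeros((480,640),bool); m[v0:v1,u0:u1]=1
    m&=(cv2.cvtColor(c["image"],cv2.COLOR_BGR2HSV)[...,1]<70)
    q=(P[m]-o)@C; q=q[(abs(q[:,0])<110)&(abs(q[:,1])<85)]
    t=q[(abs(q[:,2]-8)<6)&(q[:,0]>-58)&(q[:,2]>4)]
    k=np.linalg.lstsq(np.c_[t[:,:2],np.ones(len(t))],t[:,2],rcond=None)[0]
    print("plate n",len(t),"slopes deg",np.degrees(k[:2]).round(2),"z0",k[2].round(2),"rect",rect(t[:,:2]),"y",np.percentile(t[:,1],[.5,99.5]).round(1))
    w=q[(q[:,0]<-64)&(abs(q[:,2]-5)<6)]
    if len(w): print("tongue",len(w),np.percentile(w[:,0],[1,99]).round(1),"y",np.percentile(w[:,1],[1,99]).round(1),"z",np.median(w[:,2]).round(1))
E
python3 - <<'E'
from workcell import *; from h import *
c={k:(v if v.ndim else float(v)) for k,v in np.load("side1.npz").items()}
coverfit(c,read_state(),(190,245,335,350))
E
```

```text
plate n 6562 slopes deg [-0.03 -0.12] z0 7.65 rect [ 14.84   0.38 141.7  145.63  90.  ] y [-66.9  70.2]
tongue 871 [-88.2 -64.2] y [-49.4  50. ] z 4.8
```

Within about 1 mm and 0.2° of what I expected, so I'll insert now.

Run:
```python
from workcell import *; from h import *
def rep(l,r=None):
    s=read_state(); print(l,r,round(s["time"],2),tip_of(s).round(2),np.round(s["ft_force"],1),np.round(s["torque"],2))
def go(tip,deg,v,guard=None):
    p,R=tcp(tip,deg); return movel(p,R,max_speed=v,guard=guard)
r=go([-48,0,75],20,60,10); rep("down",r)
if not r:
    r=go([-85,0,75],20,50,10); rep("in",r)
    if not r:
        r=go([-106,0,75],20,25,6); rep("wall",r)
c=camera("side"); cv2.imwrite("pics/side2.png",c["image"])
coverfit(c,read_state(),(190,245,340,360))
```

```text
down False 7.43 [-4.784e+01 -5.000e-02  7.509e+01] [-0.3  0.4 -2.7] [-0.06  0.61  0.05]
in False 8.32 [-84.72   0.1   75.08] [-0.4 -0.7 -4. ] [-0.06  0.55  0.02]
wall True 8.87 [-96.19   0.    75.08] [ 5.8 -0.1 -3.4] [-0.04 -0.55  0.02]
plate n 5885 slopes deg [ 0.56 -0.15] z0 7.68 rect [ 15.73  -6.08 154.18 145.51  89.93] y [-67.8  70.1]
```

View pics/side2.png

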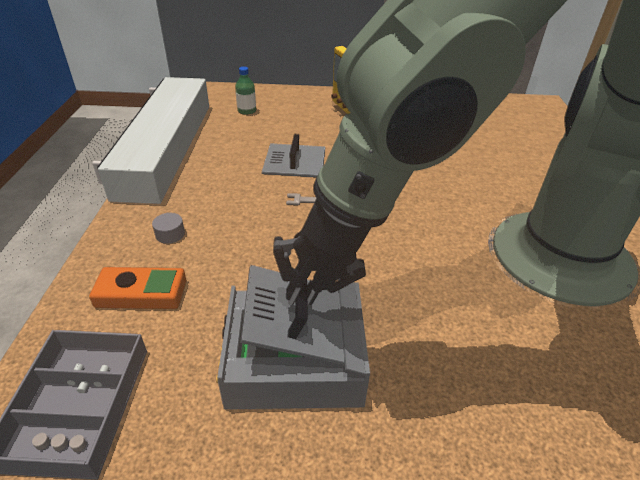

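The tongue is under the lip by about 24 mm (its edge disappears under the lip at (345,350)). Contact came where the back wall should be. Next I'll back off slightly, find the floor and lower the other edge.

Run:
```python
from workcell import *; from h import *
def rep(l,r=None):
    s=read_state(); print(l,r,round(s["time"],2),tip_of(s).round(2),np.round(s["ft_force"],1),np.round(s["torque"],2)); return tip_of(s)
def go(tip,deg,v,guard=None):
    p,R=tcp(tip,deg); return movel(p,R,max_speed=v,guard=guard)
go([-94,0,75],20,20); rep("back")
r=go([-94,0,65],20,15,5); t=rep("floor",r); z=t[2]+.5
go([-94,0,z],20,15); rep("off")
for d in(16,12,8,4,2):
    r=go([-94+(20-d)*.15,0,z],d,40,25); rep(d,r)
    if r: break
else:
    r=go([-91,0,z],0,20,12); rep(0,r)
c=camera("side"); cv2.imwrite("pics/side3.png",c["image"]); coverfit(c,read_state(),(190,245,340,375))
c=camera("top"); cv2.imwrite("pics/top3.png",c["image"])
```

```text
back None 9.2 [-94.32  -0.14  74.8 ] [ 0.4 -0.4 -3.6] [-0.    0.62 -0.01]
floor True 9.67 [-9.366e+01 -2.000e-02  6.877e+01] [3.  0.2 4. ] [0.03 0.11 0.01]
off None 9.92 [-9.405e+01  1.000e-02  6.927e+01] [2.2 0.  0.3] [0.03 0.38 0.02]
16 False 10.27 [-92.81  -0.2   69.19] [2.  1.3 1.5] [ 0.03 -0.01 -0.02]
12 False 10.62 [-92.61  -0.13  69.1 ] [1.5 0.8 0.8] [ 0.08 -0.06  0.01]
8 False 10.97 [-9.219e+01 -6.000e-02  6.905e+01] [1.9 1.3 1.1] [ 0.15 -0.02  0.  ]
4 False 11.32 [-9.158e+01 -4.000e-02  6.905e+01] [1.  1.2 1.3] [ 0.03  0.01 -0.04]
2 False 11.57 [-9.143e+01 -1.000e-02  6.909e+01] [ 0.5 -0.9 -0.4] [ 0.12  0.2  -0.04]
0 True 11.82 [-91.89   0.26  70.03] [-5.7 -0.7 15.6] [-0.18  1.08  0.  ]
plate n 6379 slopes deg [ 0.28 -0.17] z0 7.85 rect [ 24.48  -1.3  163.62 164.88  89.98] y [-69.6  70.8]
tongue 59 [-67.5 -64. ] y [-84.   -7.2] z 3.5
```

View pics/side3.png

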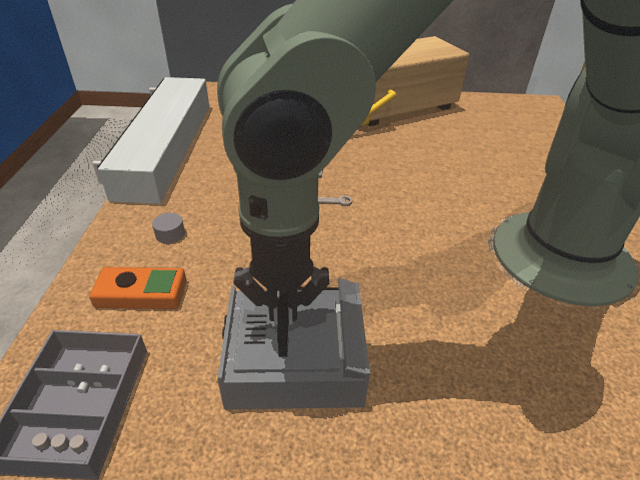

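The cover looks flat between the rim (230,330) and the lip (350,330). I'll measure height, squareness and centring before letting go.

```bash
cat > chk.py <<'E'
from workcell import *; from h import *
def chk(n):
    c=camera(n); P=cloud(c); q=(P.reshape(-1,3)-O)@Rz(YC); q=q[(abs(q[:,0])<108)&(abs(q[:,1])<90)&(q[:,2]>60)&(q[:,2]<105)]
    t=q[(q[:,2]>74.5)&(q[:,2]<82)&(abs(q[:,1])<75)&(q[:,0]>-55)&(q[:,0]<80)]
    k=np.linalg.lstsq(np.c_[t[:,:2],np.ones(len(t))],t[:,2],rcond=None)[0]
    print(n,len(t),"slopes",np.degrees(k[:2]).round(2),"z0",k[2].round(1))
    for a in range(-60,86,20):
        m=q[(abs(q[:,0]-a)<6)&(abs(q[:,2]-78)<3.9)] ; m2=q[(abs(q[:,0]-a)<6)&(abs(q[:,2]-70)<2.5)]
        if len(m): print(a,"plate y",np.percentile(m[:,1],[2,98]).round(1),"z",np.median(m[:,2]).round(1))
    for b in(-60,-30,0,30,60):
        m=q[(abs(q[:,1]-b)<5)&(q[:,0]>76)]; i=m[:,0].argsort(); m=m[i]
        print("y",b,[(x,round(float(np.median(m[(m[:,0]>=x)&(m[:,0]<x+2),2])),1)) for x in range(80,102,2) if ((m[:,0]>=x)&(m[:,0]<x+2)).any()])
    return c
s=read_state(); C=Rz(YC).T@np.array(s["tool_rot"])@F
if __name__=="__main__":
    print("arm: tilt deg",np.degrees(np.arcsin(C[2,0])).round(2),"yaw",np.degrees(np.arctan2(C[1,0],C[0,0])).round(2),np.round(s["ft_force"],1),s["finger_gap"],s["time"])
    chk("side"); chk("top")
E
python3 chk.py
```

```text
arm: tilt deg 0.17 yaw 0.04 [-1.7 -0.1 10.9] 12.794120934466969 11.9167
side 5396 slopes [-0.03 -0.07] z0 78.0
-60 plate y [-64.3  69. ] z 77.9
-40 plate y [-64.3  69.2] z 78.0
-20 plate y [-42.3  69.2] z 78.1
0 plate y [-35.5  69.8] z 77.9
20 plate y [24.7 70.4] z 77.9
40 plate y [-39.   69.1] z 77.9
60 plate y [-43.6  69.5] z 77.9
80 plate y [-64.1  69.3] z 78.0
y -60 [(80, 77.8), (82, 78.5), (84, 70.2), (86, 70.3), (88, 69.8), (90, 70.1), (92, 69.5), (94, 70.7), (96, 77.8), (98, 81.8), (100, 82.4)]
y -30 [(80, 78.2), (82, 77.4), (84, 69.9), (86, 69.8), (88, 69.6), (90, 70.0), (92, 69.3), (94, 70.1), (96, 76.2), (98, 81.7), (100, 80.8)]
y 0 [(80, 77.6), (82, 78.0), (84, 70.0), (86, 70.6), (88, 70.4), (90, 69.2), (92, 69.5), (94, 70.3), (96, 76.4), (98, 82.1), (100, 82.6)]
y 30 [(80, 77.8), (82, 77.5), (84, 69.4), (86, 70.2), (88, 70.1), (90, 69.6), (92, 69.5), (94, 69.8), (96, 76.1), (98, 82.1), (100, 81.8)]
y 60 [(80, 77.8), (82, 78.5), (84, 69.9), (86, 69.9), (88, 69.9), (90, 70.2), (92, 69.8), (94, 69.7), (96, 76.7), (98, 82.6), (100, 82.2)]
top 3872 slopes [ 0.02 -0.08] z0 77.6
-60 plate y [-67.8  66. ] z 77.4
-40 plate y [-68.6  66.3] z 77.4
-20 plate y [-68.   67.5] z 77.6
0 plate y [-69.3  67.6] z 77.6
20 plate y [-69.6 -10.1] z 77.7
40 plate y [-69.3  -2.5] z 77.5
60 plate y [-68.7   3.2] z 77.5
80 plate y [-69.4   7. ] z 77.4
y -60 [(80, 78.2), (82, 76.4), (84, 73.7), (86, 69.2), (88, 68.7), (90, 70.2), (92, 69.7), (94, 70.0), (96, 74.4), (98, 80.5), (100, 81.4)]
y -30 [(80, 76.1), (82, 75.7), (84, 71.2), (86, 69.3), (88, 68.7), (90, 69.2), (92, 70.0), (94, 69.3), (96, 75.0), (98, 81.8), (100, 81.6)]
y 0 [(80, 78.9), (82, 75.1), (86, 69.5), (88, 69.7), (90, 69.6), (92, 69.6), (94, 67.6), (96, 74.0), (98, 83.5), (100, 82.3)]
y 30 []
y 60 []
```

View pics/top3.png

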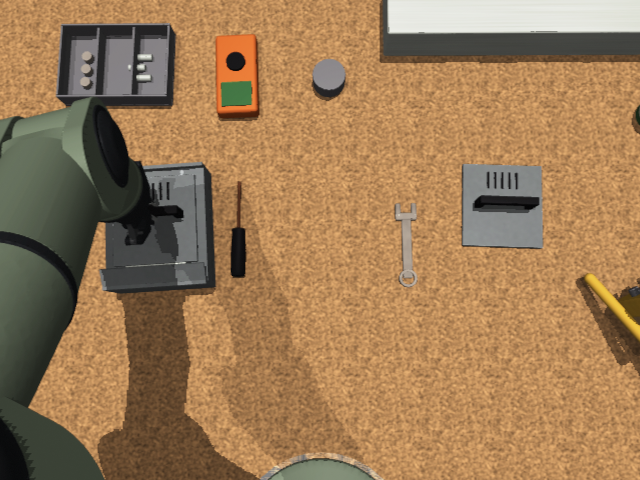

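The cover is flat (plate top z≈78, slopes under 0.1°), square, and centred in y to about 1 mm. The rim gap is about 11 of the 18 mm play, so the tongue is well in. I'll ease off the pressing force, let go and retreat.

Run:
```python
from chk import *
p=np.array(s["eef_pos"]); p[2]+=.4; movel(p,max_speed=10)
print(np.round(read_state()["ft_force"],1)); open_gripper(); wait(.3)
p=np.array(read_state()["eef_pos"]); p[2]+=120; print(movel(p,max_speed=80,guard=15))
p[:2]=[350,480]; p[2]=260; movep(p,np.array(read_state()["tool_rot"])); goto_joints([-1.357,0.521,-0.036,1.599,0.021,1.021,-0.113]); wait(.3)
print(read_state()["time"],read_state()["finger_gap"])
chk("side"); c=chk("top"); cv2.imwrite("pics/top4.png",c["image"])
P=cloud(c); q=(P.reshape(-1,3)-O)@Rz(YC); q=q[(abs(q[:,0])<100)&(abs(q[:,1])<80)]
h=q[(q[:,2]>113)&(q[:,2]<128)]; print("handle in chassis frame",rect(h[:,:2]))
e=(P.reshape(-1,3)-O)@Rz(YC); e=e[(abs(e[:,2]-69.5)<3)&(abs(e[:,0])<60)&(abs(e[:,1])<100)]; print("ledge y",np.percentile(e[:,1],[2,98]).round(1))
```

```text
[ 0.8 -0.3 -3.4]
False
17.175 85.6972851172682
side 6308 slopes [ 0.03 -0.07] z0 78.0
-60 plate y [-64.7  69.2] z 77.8
-40 plate y [-66.2  69.4] z 77.9
-20 plate y [-65.7  69.2] z 77.9
0 plate y [-66.2  69.5] z 77.9
20 plate y [-49.7  70.1] z 77.7
40 plate y [-67.   69.2] z 78.0
60 plate y [-65.4  69.6] z 78.0
80 plate y [-66.2  69.4] z 77.9
y -60 [(80, 78.1), (82, 77.7), (84, 70.0), (86, 70.6), (88, 69.3), (90, 69.9), (92, 70.0), (94, 70.1), (96, 76.2), (98, 80.9), (100, 81.6)]
y -30 [(80, 77.7), (82, 77.7), (84, 70.3), (86, 70.2), (88, 70.4), (90, 70.3), (92, 69.7), (94, 69.8), (96, 78.0), (98, 81.6), (100, 81.8)]
y 0 [(80, 77.8), (82, 78.6), (84, 70.2), (86, 69.3), (88, 69.8), (90, 70.3), (92, 70.1), (94, 70.1), (96, 76.2), (98, 81.9), (100, 82.7)]
y 30 [(80, 77.8), (82, 77.9), (84, 69.8), (86, 70.2), (88, 69.7), (90, 70.5), (92, 71.1), (94, 70.0), (96, 78.9), (98, 81.2), (100, 82.1)]
y 60 [(80, 77.8), (82, 77.2), (84, 69.9), (86, 69.8), (88, 69.9), (90, 69.4), (92, 69.4), (94, 69.6), (96, 76.4), (98, 82.0), (100, 81.5)]
top 5582 slopes [-0.01 -0.04] z0 77.7
-60 plate y [-68.3  66
[... 273 characters left out ...]
1.4), (86, 69.7), (88, 70.0), (90, 68.5), (92, 69.8), (94, 68.5), (96, 72.8), (98, 80.7), (100, 80.9)]
y -30 [(80, 76.2), (82, 77.2), (86, 69.8), (88, 68.7), (90, 68.7), (92, 70.7), (94, 70.2), (96, 75.9), (98, 82.2), (100, 81.7)]
y 0 [(80, 78.7), (82, 77.6), (86, 70.0), (88, 68.9), (90, 68.6), (92, 68.5), (94, 67.6), (96, 75.1), (98, 81.1), (100, 82.8)]
y 30 [(80, 76.4), (82, 77.8), (86, 68.4), (88, 69.8), (90, 69.8), (92, 69.3), (94, 69.9), (96, 77.3), (98, 82.8), (100, 82.5)]
y 60 [(80, 76.3), (82, 76.8), (84, 74.7), (86, 69.7), (88, 70.1), (90, 70.6), (92, 70.7), (94, 69.1), (96, 77.5), (98, 80.7), (100, 81.8)]
handle in chassis frame [15.51 -0.41 14.98 99.98  0.13]
ledge y [-84.9  84.4]
```

View pics/top4.png

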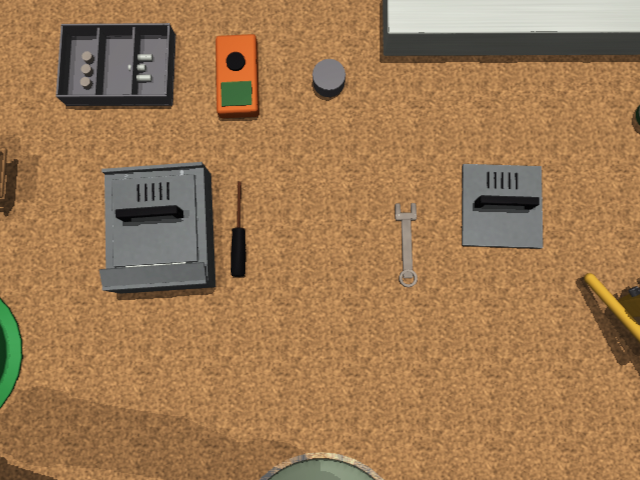

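The picture shows the cover seated at (155,222) between the lip and the rim. The blank hasn't moved, and the arm is clear.

```bash
python3 -c "
from workcell import *
finish_job()"
```

```text
the job is handed in; nothing more can be done
```

The cover is on the chassis and the job is handed in, with no verdict reported. I gripped the cover by its handle and tilted it 20° with the tongue low. I pushed the tongue in under the lip until it touched what should be the back wall, backed off about 2 mm and lowered the other edge flat. Only then did I let go and move the arm clear.

**Last checks, after release:**
- **Flat:** the plate top is at z ≈ 78 mm (70 + 8), with slopes under 0.1°.
- **Square and centred:** the handle is 0.1° off square and 0.4 mm off centre sideways.
- **Inside the rim:** the gap to the catch rim is about 11–12 mm of the 18 mm play, so the tongue sits deeper than the middle of its play.
- **Other limits:** the robot's clock read about 17 s, the largest force I read was about 16 N, and the blank has not moved.

**Disagreements:**
- **Lengthwise position:** the back-wall contact and the rim position both suggest my chassis x estimate is about 1.5–2 mm off. That is within the camera calibration, so I did not correct it.
- **Depth fit:** while the tongue was against the wall, one fit showed a 0.6° slope. It was gone once the cover was seated.

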